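# Switch the mill-ball feeder to the other chute

### The arm

A 6-joint arm with a two-finger parallel gripper is mounted at the origin on the work surface. World frame = base frame: x ahead of the robot, y to its left, z up, the work surface at z = 0. Lengths are in m, angles in degrees, forces in N, time in s.
With the tool pointing down it reaches from about 0.35 to 0.925 m from the base axis. Payload 6.4 kg.
Tool frame: the origin (TCP) lies at the very end of the fingers, on their centre line; the grasp point (between the pads) lies robot.grip_point_offset behind it (robot.grip_point_offset is the distance from the TCP to the grasp point, in m); z points along the fingers, y is the line along which they close (so a half turn about z gives the same grasp; the last joint's range is limited). The gripper opens to 85 mm and grips with 20 to 120 N. Pads are 22 mm wide; open, the fingers measure 114 mm over their backs; the gripper's body (76 mm by 85 mm) begins 54 mm behind the grasp point. The pads swing forward as they close: fully open they stand 13 mm farther back than shut.
Start: joints at [62.275, 14.043, 89.255, -0, 76.702, -9.975], TCP at [0.198, 0.619, 0.231] pointing down, gripper open.
Joint ranges: [-179.41, 179.41], [-58.25, 129.5], [7.25, 145.43], [-54.29, 234.29], [11.92, 165.04], [-157.13, 157.13]. Speed limits (degrees/s): [147.25, 147.25, 180, 180, 180, 180].

### API

Orientations are given as [roll, pitch, yaw] about the fixed x, y, z axes, in that order (R = Rz(yaw) Ry(pitch) Rx(roll)).
In Python, from bench import status, cams, ticket, nets, robot gives the robot as it stands. The module is installed in compiled form; this text tells all that it offers.
- The arm moves only by the shell command python3 -m crank 'ROWS' [OPENING]. ROWS is JSON, a list that holds one entry, the list of rows, each a list of 4 numbers: the shift along the tool's x, y, z in units of 40 mm (1.0 is 40 mm), then the turn about the tool's z in rad. A call has 1 to 12 rows; each row shifts and turns the commanded pose from where the row before left it, along the tool's axes as they then stand; what a row does not reach is not made up. A row lasts 1/8 s, in which the tool goes at most 62.5 mm and 10.7 degrees, less where a joint would pass 70% of its speed; a pose out of reach is approached as far as the arm can. A call is refused whole if a number of a shift passes 1 or a number of a turn 0.188, either way. A call with a gripper value outside its range is refused whole. OPENING is the opening, from 0 (shut) to 1 (fully open), set as the call begins (- or left out, the last holds). The fingers move at their own pace and stop on an object; the grip force is fixed at half the most. Time passes only in rows, so rows that do not move let the fingers close. It gives the time, the measured TCP pose, the force, the opening and the grip force at its end, in the units of the state.
- status.get_state(): the state, without advancing time (a new reading comes with each control period).
- cams.snapshot(name): name is "side" or "top"; returns a dict with "img" (420x560x3 uint8, red, green, blue), "fx", "fy", "cx", "cy" (pixels), "R" (3x3) and "t" (3): a world point X has camera coordinates R X + t. Camera axes: x right, y down, z forward; pixel columns grow to the right and rows downward; lengths in m; the calibration is good to about 2 mm. A picture is of the moment at which its call begins. There is no depth.
- ticket.job_done(): hands the job in; it is judged then, once.
Trained networks look in a picture, given as the dict that the camera call returned (one of the last four; its "shot" number tells which), for a name from the list of things; names that differ only in an ending like _2 or _b are one class to them, and where a whole thing is asked for, a point or a joint stands for the part that bears it (a point fixed in the world has none). Each returns a list of dicts, best first, with "conf" (0 to 1); they miss things now and then, are a little off and sometimes report something else, mostly with a low value. They report only what shows in the picture. A call takes as long as a camera call. They do not tell look-alikes from the thing itself.
- nets.look_for(name, picture): "box" ([left, top, right, bottom] in pixels, round what is visible of it).
- nets.pinpoint(name, picture): "uv" ([column, row] in pixels: a listed point, or the origin of a listed thing).
The state is a dict: "time": time; "joint_pos": joint angles; "joint_velocities": joint speeds; "effort": joint torques, N m; "eef_pos": TCP position; "tcp_rot": TCP orientation; "ft_force": force on the tool from outside, world axes, zero at the start; "wrist_torque": the same for the moment, N m; "gripper_width": finger opening in m; "finger_force": force on a finger pad.
Only numpy, scipy, OpenCV 4.12 (cv2) and the standard library are available. Lean on these libraries where they do the work, as an engineer would, in place of code of your own. Each camera call takes 0.05 s, during which the arm holds its last target. There are 200 camera calls.

### The job

The balls on the green seesaw gate have backed up against the closed chute on the left: press the gate's raised right-hand tab down with a fingertip so that it rocks fully over its pivot and its three balls run down the other chute into the white tray. Once they are in the tray, press the yellow feed key all the way down so that the three waiting balls follow them, and wait until all six lie in the white tray. Do not touch the balls themselves, and leave the glassware and other things on the bench where they stand.

Things in the scene. Friction and masses are not known exactly. Their poses are not given: they have to be found in the camera images.
- stand: Ball feeder, fixed to the bench; origin on the bench under the middle of the gate. +y runs along the gate to the closed left chute (red blanking plate, y = 116 mm) and the full blue tray, -y to the open chute and empty white tray (120 x 115 mm, 45 mm high); +x points away from the robot along the rising grey feed lane (44 mm wide, x = 28 to 195 mm, walls up to 184 mm high).
- gate (a joint): Tilt of the seesaw gate, a green trough 220 mm long (y), 44 mm wide, pivot along x 115 mm above the bench. 0 = left (+y) side down (start, within 0.02), 0.2 = level, 0.4 rad = right (-y) side down on its stop. Friction (0.1 Nm) keeps it where it is left; a tab takes 1 to 4 N. Trough walls 16 mm high, 50 mm at the front middle (y within 40 mm).
- press_tab (a point): Middle of the top of the gate's right-hand black press tab, a plate 66 mm (x) by 45 mm (y), 6 mm thick, on the robot's side of the trough, 60 mm in front of (-x) and 87 mm right of (-y) the pivot's middle. It tilts with the gate: raised at the start, about 136 mm above the bench, and 101 mm at the end of its travel. A like tab is on the left.
- feed_key (a joint): Travel of the feed key straight down, m: 0 = up (start, within 0.003), stop plate blocking the lane; 0.028 = fully down on its stop, plate below the lane floor. It stays where it is left (2.5 N of friction, light damping).
- key_top (a point): Middle of the top of the yellow feed key cap, 40 x 40 mm, beside the feed lane, 65 mm beyond (+x) and 70 mm to the right (-y) of the stand's origin; 175 mm above the bench when up, 147 mm when fully down. The balls waiting in the lane reach 188 mm above the bench.
- tray_in (a point): Centre of the floor of the white tray under the open chute, 4 mm above the bench, fixed to the stand; axes as the stand's. Inside it measures 112 mm (x) by 107 mm (y).
- ball1: Loose brown ceramic mill ball, 30 mm across, about 40 g; origin at its centre (its axes turn as it rolls); at the start in the left end of the gate. Once let go it runs into the white tray within about 3 s.
- ball2: Loose brown ceramic mill ball, 30 mm across, about 40 g; origin at its centre (its axes turn as it rolls); at the start in the left end of the gate. Once let go it runs into the white tray within about 3 s.
- ball3: Loose brown ceramic mill ball, 30 mm across, about 40 g; origin at its centre (its axes turn as it rolls); at the start in the left end of the gate. Once let go it runs into the white tray within about 3 s.
- ball4: Loose brown ceramic mill ball, 30 mm across, about 40 g; origin at its centre (its axes turn as it rolls); at the start in the feed lane behind the stop plate. Once let go it runs into the white tray within about 3 s.
- ball5: Loose brown ceramic mill ball, 30 mm across, about 40 g; origin at its centre (its axes turn as it rolls); at the start in the feed lane behind the stop plate. Once let go it runs into the white tray within about 3 s.
- ball6: Loose brown ceramic mill ball, 30 mm across, about 40 g; origin at its centre (its axes turn as it rolls); at the start in the feed lane behind the stop plate. Once let go it runs into the white tray within about 3 s.
- mortar: Bystander, loose: white porcelain mortar bowl, 96 mm across, 55 mm high; origin at the centre of its underside.
- jar: Bystander, loose: amber glass jar with black cap, 48 mm across, 70 mm high; origin at the centre of its underside.
- beaker: Bystander, loose: white porcelain mug-like beaker with a handle, 72 mm across, 85 mm high; origin at the centre of its underside.
- stopper: Bystander, loose: black rubber stopper, 34 mm across, 30 mm high; origin at the centre of its underside.
- flask: Bystander, loose: glass conical flask, 76 mm across at the foot, 120 mm high; origin at the centre of its underside.
- brush: Bystander, loose: blue cleaning brush, 150 mm long, lying on the bench; origin under its middle.
Things that resemble listed ones, but are neither listed nor needed, are in the scene too. What is shaped like the ball5 but blue or pink is not meant.

How it is judged:
By the outcome, as a careful person would: the job done as asked, in the order asked, and still so for the second after the job is handed in, with the robot touching nothing.
It also fails if it takes over 38 s, if anything falls off the work surface, if the arm or the gripper's body presses on something with over 40 N, if the wrist force passes 120 N, or if a joint passes its speed limit or range.

## Working session

There is one attempt and no reset: what is moved stays moved. The work goes in short steps, Python scripts to look and compute and a shell command to move; the robot and the scene stay as the last step left them, time stands still between calls to the robot, and variables do not carry over. Pictures are saved under pics/ and viewed, at most 10 in all, crops included, and the job is handed in when it is done.

```bash
mkdir -p pics; cat > h.py <<'E'
import numpy as np, cv2
from bench import status, cams, ticket, nets, robot
def tri(us):  # list of (pic,uv)
    A=[];b=[]
    for p,uv in us:
        R=np.array(p["R"]);t=np.array(p["t"])
        x=(uv[0]-p["cx"])/p["fx"];y=(uv[1]-p["cy"])/p["fy"]
        A+= [R[0]-x*R[2],R[1]-y*R[2]]; b+=[x*t[2]-t[0],y*t[2]-t[1]]
    s=np.linalg.lstsq(np.array(A),np.array(b),rcond=None)
    return s[0], np.sqrt(s[1])
def onz(p,uv,z):
    R=np.array(p["R"]);t=np.array(p["t"]);C=-R.T@t
    d=R.T@np.array([(uv[0]-p["cx"])/p["fx"],(uv[1]-p["cy"])/p["fy"],1]);return C+d*(z-C[2])/d[2]
def proj(p,X):
    c=np.array(p["R"])@X+np.array(p["t"]);return [p["fx"]*c[0]/c[2]+p["cx"],p["fy"]*c[1]/c[2]+p["cy"]]
E
python3 - <<'E'
from h import *
P={n:cams.snapshot(n) for n in("side","top")}
cv2.imwrite("pics/a.png",np.vstack([cv2.resize(P[n]["img"],(400,300)) for n in P])[:,:,::-1]) 
for n in P: cv2.imwrite(f"pics/{n}.png",P[n]["img"][:,:,::-1])
for k in("stand","press_tab","key_top","tray_in","mortar","jar","beaker","flask"):
    r={n:nets.pinpoint(k,P[n]) for n in P}
    for n in P:
        for q in r[n][:3]: print(k,n,np.round(q["uv"]),round(q["conf"],2))
    if r["side"] and r["top"]: print(k,tri([(P[n],r[n][0]["uv"]) for n in P]))
for n in P: print(n,-np.array(P[n]["R"]).T@P[n]["t"])
print(robot.grip_point_offset, status.get_state()["time"],status.get_state()["tcp_rot"])
E
```

```text
stand side [280. 275.] 0.7
stand top [262. 244.] 0.75
stand (array([0.52831342, 0.09690231, 0.00666416]), array([0.0042122]))
press_tab side [340. 227.] 0.64
press_tab side [368. 212.] 0.64
press_tab top [301. 279.] 0.62
press_tab top [230. 188.] 0.4
press_tab (array([0.44425349, 0.02606866, 0.14217237]), array([0.00383714]))
key_top side [288. 181.] 0.94
key_top side [270. 247.] 0.43
key_top side [244. 264.] 0.28
key_top top [304. 203.] 0.76
key_top top [183. 307.] 0.34
key_top (array([0.57139765, 0.01047127, 0.17967159]), array([0.00343511]))
tray_in side [367. 206.] 0.58
tray_in top [383. 262.] 0.96
tray_in top [276. 303.] 0.4
tray_in (array([ 0.46413387, -0.15020833,  0.03927329]), array([0.00236445]))
mortar side [370. 211.] 0.59
mortar side [284. 376.] 0.56
mortar top [182. 308.] 0.63
mortar (array([0.38186209, 0.16681684, 0.35635929]), array([0.04935728]))
jar side [399. 259.] 0.8
jar top [356. 327.] 0.58
jar (array([ 0.34318675, -0.08332927,  0.00808998]), array([0.0096094]))
beaker side [159. 279.] 0.69
beaker side [402. 263.] 0.37
beaker top [190. 157.] 0.58
beaker (array([7.34311429e-01, 2.43216602e-01, 3.13183541e-05]), array([0.00635261]))
flask side [289. 201.] 0.57
flask top [346. 187.] 0.71
flask top [263. 245.] 0.71
flask top [265. 188.] 0.53
flask (array([ 0.64188145, -0.10323054, -0.00802589]), array([0.00130705]))
side [0.1790373  0.63311222 0.85885547]
top [0.42566761 0.05516616 0.82580302]
0.0187 0.9 [1.79999785e+02 1.74146601e-03 1.62250611e+02]
```

View pics/side.png

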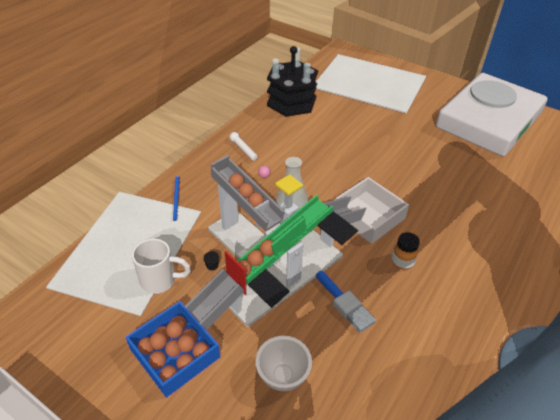

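View pics/top.png

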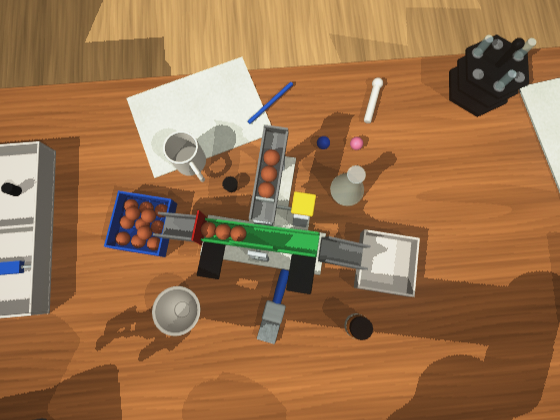

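The top view shows the green gate with its right tab at (301,275) and left tab at (211,260). The yellow key is at (304,204) and the white tray at (388,263); in the side view the right tab is at (339,228) and the key at (289,185). The right tab is the one on the white-tray side and away from the red plate. The triangulated points fit the stand with its origin near (0.525, 0.096) and yaw about -15°. I'll set out above the tab with the fingers shut.

```bash
python3 -m crank '[[[-0.6,-0.7,0,0],[-0.87,-1,0,0],[-0.87,-1,0,0],[-0.87,-1,0,0],[-0.87,-1,0,0],[-0.87,-1,0,0],[-0.87,-1,0,0],[-0.87,-1,0,0],[-0.87,-1,0,0],[-0.87,-1,0,0],[-0.87,-1,0,0],[-0.87,-1,0,0]]]' 0
python3 -m crank '[[[-0.1,-0.6,0.2,0],[0,0,0.5,0],[0,0,0.3,0],[0,0,0,0]]]'
python3 - <<'E'
from h import *
s=status.get_state(); print(s["time"],s["eef_pos"],s["tcp_rot"],s["ft_force"])
P={n:cams.snapshot(n) for n in("side","top")}
r={n:nets.pinpoint("press_tab",P[n]) for n in P}
for n in P:
    print(n,[(np.round(q["uv"]),round(q["conf"],2)) for q in r[n][:3]],np.round(proj(P[n],s["eef_pos"])),np.round(proj(P[n],np.array([.444,.026,.138]))))
c=[P[n]["img"][200-40:320,200:400] if n=="top" else P[n]["img"][140:300,240:440] for n in P]
cv2.imwrite("pics/b.png",np.hstack([cv2.resize(i,(400,320)) for i in c])[:,:,::-1])
E
```

```text
time: 2.4
eef_pos: [0.4435, 0.0476, 0.2317]
tcp_rot: [180.0, 0.1, 162.2]
ft_force: [0.8, 0.3, 0.0]
gripper_width: 0.0
finger_force: 0.0
time: 2.9
eef_pos: [0.4388, 0.0256, 0.1904]
tcp_rot: [-180.0, -0.1, 162.3]
ft_force: [0.3, 0.7, -0.2]
gripper_width: -0.0
finger_force: 0.0
2.9 [0.4387571  0.02561993 0.19043643] [-1.79987640e+02 -1.16202493e-01  1.62279185e+02] [ 0.27735389  0.69358575 -0.17252441]
side [(array([340., 224.]), 0.59), (array([338., 299.]), 0.47), (array([289., 200.]), 0.34)] [346. 210.] [341. 229.]
top [] [302. 280.] [300. 278.]
```

View pics/b.png

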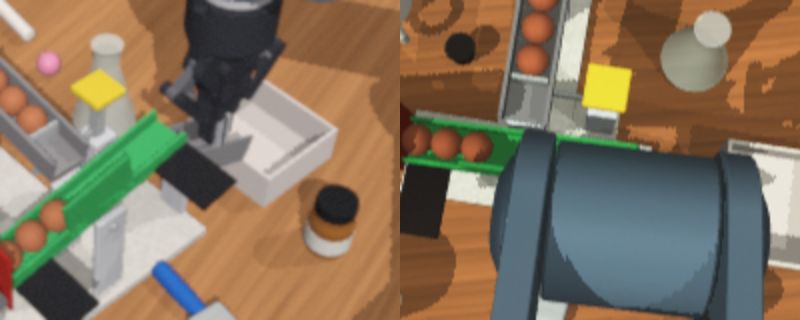

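The fingertip (side crop about (220,135)) stands directly over the right black tab. I'll press.

```bash
python3 -m crank '[[[0,0,0.5,0],[0,0,0.6,0],[0,0,0.2,0],[0,0,0.2,0],[0,0,0.2,0],[0,0,0.2,0],[0,0,0.2,0],[0,0,0,0]]]'
python3 -m crank '[[[0,0,0.1,0],[0,0,0.05,0],[0,0,0,0]]]'
```

```text
time: 4.1
eef_pos: [0.4389, 0.0255, 0.1066]
tcp_rot: [180.0, -0.1, 162.2]
ft_force: [-1.2, 0.1, 0.3]
gripper_width: -0.0001
finger_force: 0.0
time: 4.47
eef_pos: [0.4394, 0.0256, 0.1022]
tcp_rot: [180.0, -0.1, 162.3]
ft_force: [-4.3, 2.9, 10.2]
gripper_width: 0.0001
finger_force: 5.2
```

```bash
python3 -m crank '[[[0,0,0.06,0],[0,0,0,0]]]'
python3 -m crank '[[[0,0,-0.5,0],[0,0,-1,0],[0,0,-1,0],[0,0,-1,0],[0,0,0,0]]]'
python3 - <<'E'
from h import *
P={n:cams.snapshot(n) for n in("side","top")}
r={n:nets.pinpoint("key_top",P[n]) for n in P}
for n in P: print(n,[(np.round(q["uv"]),round(q["conf"],2)) for q in r[n][:2]])
cv2.imwrite("pics/c.png",P["side"]["img"][120:320,190:440][:,:,::-1].repeat(2,0).repeat(2,1))
if r["side"]:print(onz(P["side"],r["side"][0]["uv"],.175))
if r["top"]:print(onz(P["top"],r["top"][0]["uv"],.175))
E
```

```text
time: 4.72
eef_pos: [0.4396, 0.0257, 0.1017]
tcp_rot: [180.0, -0.1, 162.3]
ft_force: [-13.0, 3.2, 27.5]
gripper_width: 0.0
finger_force: 13.1
time: 5.35
eef_pos: [0.4412, 0.025, 0.2422]
tcp_rot: [180.0, 0.4, 162.3]
ft_force: [0.6, 0.1, 0.3]
gripper_width: 0.0002
finger_force: 0.0
side [(array([287., 182.]), 0.63)]
top [(array([304., 203.]), 0.82), (array([270., 160.]), 0.46)]
[0.57687405 0.00941185 0.175     ]
[0.5706758  0.00918501 0.175     ]
```

View pics/c.png

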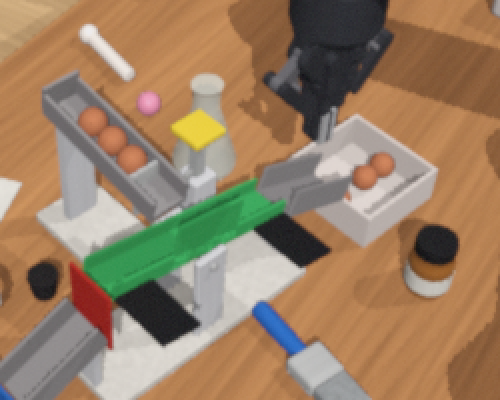

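The gate is fully over: two balls are in the white tray (crop (365,178), (382,165)) and the third is at the chute's end. The key is still up at crop (199,129). I'll go above the key.

```bash
python3 -m crank '[[[-0.6,0.1,0,0],[-0.9,0.2,0,0],[-0.9,0.2,0,0],[-0.6,0.1,0,0],[-0.26,0.04,0,0],[0,0,0.3,0],[0,0,0.3,0],[0,0,0,0],[0,0,0,0]]]'
python3 - <<'E'
from h import *
P={n:cams.snapshot(n) for n in("side","top")}
for n in P: print(n,[(np.round(q["box"]),round(q["conf"],2)) for q in nets.look_for("ball1",P[n])])
a=P["side"]["img"][120:270,190:440];b=P["top"]["img"][130:280,180:430]
cv2.imwrite("pics/d.png",np.vstack([a,b])[:,:,::-1].repeat(2,0).repeat(2,1))
E
```

```text
time: 6.68
eef_pos: [0.5711, 0.01, 0.215]
tcp_rot: [180.0, 0.0, 162.3]
ft_force: [-0.0, -1.0, -0.3]
gripper_width: 0.0002
finger_force: 0.0
side [(array([241., 182., 255., 198.]), 0.66), (array([377., 197., 388., 209.]), 0.6), (array([248., 191., 268., 208.]), 0.58), (array([229., 175., 243., 187.]), 0.58), (array([260., 165., 272., 175.]), 0.54), (array([364., 205., 381., 214.]), 0.41)]
top [(array([396., 258., 408., 272.]), 0.71), (array([191., 214., 244., 280.]), 0.7), (array([383., 255., 397., 272.]), 0.61)]
```

View pics/d.png

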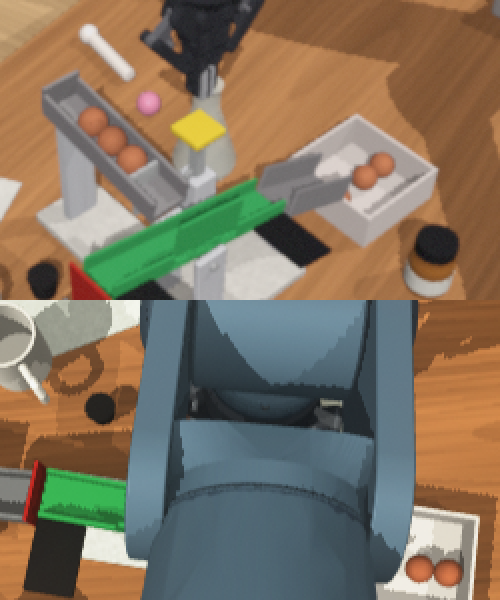

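```bash
python3 - <<'E'
from h import *
P={n:cams.snapshot(n) for n in("side","top")}
hsv=cv2.cvtColor(P["side"]["img"],cv2.COLOR_RGB2HSV)
print(onz(P["side"],(363.5,217),.019),onz(P["side"],(363.5,217),.07))
for u in((372,209),(381,202.5)):print(onz(P["side"],u,.019))
for u in((389.5,264),(402.5,265.5)):print(onz(P["top"],u,.019))
for u in((359,232),(356,289),(414,295),(420,233)):print("tray rim",onz(P["top"],u,.045))
c=[P["side"]["img"][175:250,310:410],P["top"]["img"][220:295,340:440]]
cv2.imwrite("pics/e.png",np.hstack([cv2.resize(i,(400,300),interpolation=cv2.INTER_CUBIC) for i in c])[:,:,::-1])
E
```

```text
[ 0.46413129 -0.13433439  0.019     ] [ 0.44681904 -0.0877314   0.07      ]
[ 0.4601431 -0.1675951  0.019    ]
[ 0.45288591 -0.19815528  0.019     ]
[ 0.45932955 -0.16914166  0.019     ]
[ 0.45388813 -0.19598079  0.019     ]
tray rim [ 0.52887083 -0.10811758  0.045     ]
tray rim [ 0.41454841 -0.08776611  0.045     ]
tray rim [ 0.39288161 -0.20226515  0.045     ]
tray rim [ 0.51605231 -0.23387526  0.045     ]
```

View pics/e.png

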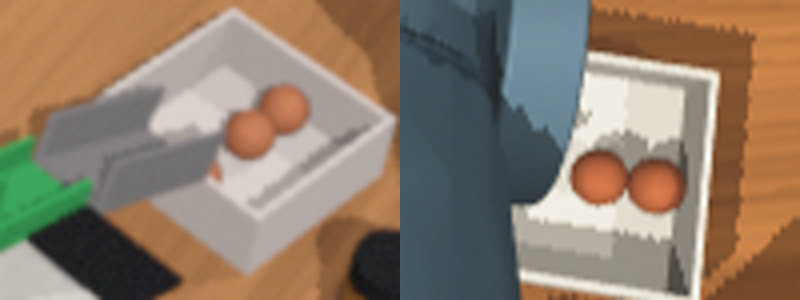

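Two balls lie in the tray, and the third's orange sliver (left crop (215,173)) shows below the chute wall. That puts it on the tray floor at y≈-0.135, in line with the others at the right spacing, so all three are in. I'll press the key.

```bash
python3 -m crank '[[[0,0,0.4,0],[0,0,0.5,0],[0,0,0.2,0],[0,0,0.2,0],[0,0,0.2,0],[0,0,0.1,0],[0,0,0.1,0],[0,0,0,0]]]'
python3 -m crank '[[[0,0,0.05,0],[0,0,0,0]]]'
```

```text
time: 7.98
eef_pos: [0.5718, 0.0098, 0.147]
tcp_rot: [180.0, 0.1, 162.3]
ft_force: [0.1, -0.2, 2.0]
gripper_width: 0.0001
finger_force: 1.4
time: 8.22
eef_pos: [0.5719, 0.0098, 0.1469]
tcp_rot: [-180.0, 0.1, 162.3]
ft_force: [-5.8, 0.7, 11.4]
gripper_width: -0.0
finger_force: 5.6
```

```bash
python3 -m crank '[[[0,0,0.05,0],[0,0,0,0]]]'
python3 -m crank '[[[0,0,-0.5,0],[0,0,-1,0],[0,0,-1,0],[0,0,-0.5,0],[0.3,0.3,0,0],[0.5,0.8,0,0],[0.5,0.9,0,0],[0.5,0.9,0,0],[0.3,0.9,0,0],[0,0.9,0,0],[0,0.5,0,0],[0,0,0,0]]]'
python3 -m crank '[[[0,0,0,0],[0,0,0,0],[0,0,0,0],[0,0,0,0],[0,0,0,0],[0,0,0,0],[0,0,0,0],[0,0,0,0],[0,0,0,0],[0,0,0,0],[0,0,0,0],[0,0,0,0]]]'
python3 -m crank '[[[0,0,0,0],[0,0,0,0],[0,0,0,0],[0,0,0,0],[0,0,0,0],[0,0,0,0],[0,0,0,0],[0,0,0,0],[0,0,0,0],[0,0,0,0],[0,0,0,0],[0,0,0,0]]]'
python3 - <<'E'
from h import *
P={n:cams.snapshot(n) for n in("side","top")}
a=P["side"]["img"][120:270,190:440];b=P["top"]["img"][150:300,190:440]
cv2.imwrite("pics/f.png",np.vstack([a,b])[:,:,::-1].repeat(2,0).repeat(2,1))
E
```

```text
time: 8.48
eef_pos: [0.5721, 0.0097, 0.1468]
tcp_rot: [-180.0, 0.0, 162.3]
ft_force: [-10.8, 1.2, 21.4]
gripper_width: 0.0003
finger_force: 10.6
time: 9.98
eef_pos: [0.554, 0.2344, 0.2612]
tcp_rot: [-179.9, -0.1, 162.3]
ft_force: [0.3, -0.4, -0.1]
gripper_width: 0.0
finger_force: 0.0
time: 11.48
eef_pos: [0.5548, 0.2336, 0.2629]
tcp_rot: [-180.0, -0.0, 162.2]
ft_force: [-0.7, -0.7, -0.5]
gripper_width: -0.0002
finger_force: 0.0
time: 12.98
eef_pos: [0.5548, 0.2336, 0.2629]
tcp_rot: [180.0, 0.0, 162.2]
ft_force: [-0.3, 0.6, -0.5]
gripper_width: -0.0003
finger_force: 0.0
```

View pics/f.png

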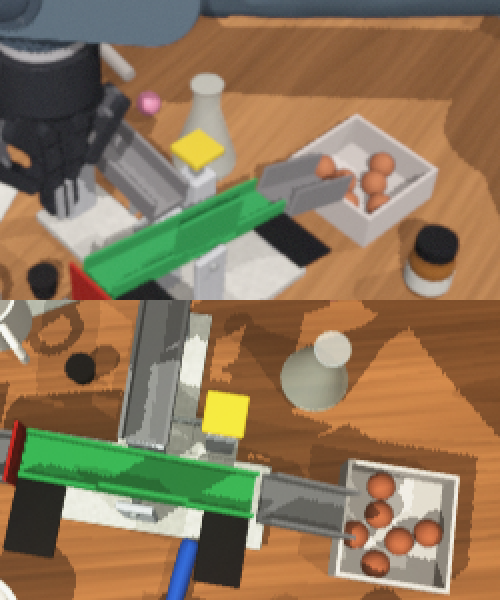

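All six balls show in the white tray (top crop: (381,487), (379,514), (357,535), (399,541), (427,533), (375,563)). The lane and gate are empty and the key is down. I'll check that the balls are at rest, then hand in.

```bash
python3 - <<'E'
from h import *
a=cams.snapshot("top")["img"]
for _ in range(10): b=cams.snapshot("top")["img"]
d=cv2.absdiff(a,b)[220:300,350:430].max(2); print((d>40).sum())
if (d>40).sum()<15: print(ticket.job_done())
E
```

```text
0
the job is handed in; nothing more can be done
None
```

I rocked the gate fully over and pressed the feed key down to its stop. All six balls were lying still in the white tray when I handed the job in, at about 14 s of the 38 s limit.

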